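# Power up, reset and inch the bench drill

### The job

Get the bench drill ready and inch it, pressing the controls with the fingertips: first press the raised end of the mains rocker right over to on, then press the slim reset button on the starter box right down and let it come up again, and last press the wide bar-shaped key on the pendant right down where it lies and keep it down - the program finishes while still holding that key. Do not pick up or shift the pendant, do not press the mushroom stop button or the pendant's round lamp key, and leave the loose things on the bench where they are.

Things in the scene. Friction and masses are not known exactly. Their poses are not given: they have to be found in the camera images.
- mains_box: Sizes here and below in mm. Grey mains switch box fixed to the bench, 120 (x) x 76 (y) x 50 high, one rocker on top. Origin: centre of its underside; its x runs along the rocker towards the on end.
- rocker (a joint): Plain grey rocker paddle, 70 x 34, on the mains box; pivot line 62 above the bench, over the box's centre. 0 (about) = off, the on end standing up; 0.36 rad = fully on, the on end down. Friction holds it where it is left; about 2 N at the very end and 5 N nearer the pivot move it.
- rocker_on_end (a point): Point on the top face of the rocker, 28 from its pivot, 7 short of the end that goes down when switched on. Starts about 75 above the bench, about 65 when fully on. It moves with the rocker.
- rocker_off_end (a point): The same point at the other end of the rocker (about 65 above the bench while off).
- starter_box: Grey motor starter box fixed to the bench, 140 (x) x 76 (y) x 50 high, with a slim round button (reset) and a broad mushroom button (stop). Origin: centre of its underside; x points from stop to reset.
- reset_button (a joint): Reset: slim round grey button, 24 across, standing 14 above the starter box. 0 = up, 0.006 m = right down; springs back; 1.5 N to start, 5 N right down.
- reset_button_top (a point): Centre of the reset button's top, 64 above the bench when up, 37 from the box's centre.
- stop_button (a joint): Stop: broad grey mushroom button, 44 across, standing 25 above the starter box, not to be pressed. 0 = up, 0.006 m = right down; springs back.
- stop_button_top (a point): Centre of the stop button's top, 75 above the bench, 37 from the box's centre, 74 from the reset button.
- pendant: Black cordless hand pendant lying loose on the bench, keys up, 140 (x) x 72 (y) x 36 high, about 0.6 kg, with a wide bar-shaped key (inching) and a round key (lamp). Origin: centre of its underside; x points from the round key to the bar key.
- inch_key (a joint): Inching key: bar-shaped grey key, 26 x 48 (long across the pendant), standing 12 above the pendant. 0 = up, 0.006 m = right down; springs back; 1.5 N to start, 5 N right down.
- inch_key_top (a point): Centre of the inching key's top, 48 above the bench when up, 37 from the pendant's centre.
- lamp_key (a joint): Lamp key: round grey key, 24 across, standing 12 above the pendant, not to be pressed. 0 = up, 0.006 m = right down; springs back.
- lamp_key_top (a point): Centre of the lamp key's top, 48 above the bench, 74 from the inching key.
- oil_can_mid (a point): Bystander: steel oil bottle, 44 across, 95 tall, standing. Loose; point at half its height.
- turned_part_mid (a point): Bystander: stepped steel turning, 44 across, 55 tall, standing. Loose; point at half its height.
- screw_jar_mid (a point): Bystander: glass jar with a lid, 44 across, 60 tall. Loose; point at half its height.
- bushing_mid (a point): Bystander: brass tube, 42 across, 40 tall. Loose; point at half its height.
- screwdriver_mid (a point): Bystander: screwdriver lying at the far side. Loose; point at half its height.
- wrench_mid (a point): Bystander: wrench lying at the far side. Loose; point at half its height.
- mug_mid (a point): Bystander: white mug, 76 across, 85 tall. Loose; point at half its height.
- steel_block_mid (a point): Bystander: steel block, 50 x 80 x 30. Loose; point at half its height.
Not all that is in view belongs to the job. Leave any orange look-alike of the mains_box alone. Of the things that look like the pendant, take the one that is nearest to the robot's base at the start.

How it is judged:
On the way, in this order (a step that is already met when the one before it is completed fails the run):
1. the mains rocker is pressed over to on (value of joint rocker above 0.29 rad), for 0.1 s.
2. the reset button is pressed right down (value of joint reset_button above 0.0045 m), for 0.05 s.
3. the reset button is let up again (value of joint reset_button below 0.001 m), for 0.05 s.
4. the inching key is pressed right down by the fingers (value of joint inch_key above 0.0045 m and contact force between the fingers and pendant above 1 N), for 0.2 s.
At the end, for the whole second after the job is handed in: The rocker is on (beyond 0.29 of 0.36 rad), reset, stop and lamp are up (within 1 mm), and the fingers hold the inching key at least 4.5 of its 6 mm down with more than 1 N, the pendant lying flat and still on the bench within 25 mm of where it was (all of step 4 and value of joint rocker above 0.29 rad and value of joint each of reset_button, stop_button, lamp_key below 0.001 m and height (world z) of pendant below 0.008 m and angle between pendant's own z axis and vertical below 0.1 rad and distance of pendant from where it was at the start of the episode below 0.025 m and linear speed of pendant below 0.02 m/s); the arm keeps its last pose, push and grip.
It fails at once if reset or inching key pressed while the mains is off (value of joint rocker below 0.25 rad and value of joint any of reset_button, inch_key above 0.003 m).
It fails at once if the stop button or the lamp key is pressed (over 2.5 mm) (value of joint any of stop_button, lamp_key above 0.0025 m).
It fails at once if the pendant is lifted, tipped or shifted (15 mm up, 0.2 rad, 25 mm) (height (world z) of pendant above 0.015 m or angle between pendant's own z axis and vertical above 0.2 rad or distance of pendant from where it was at the start of the episode above 0.025 m).
It fails at once if a bystander is moved more than 25 mm (distance of any of oil_can_mid, turned_part_mid, screw_jar_mid, bushing_mid, screwdriver_mid, wrench_mid, mug_mid, steel_block_mid from where it was at the start of the episode above 0.025 m).
It also fails if it takes over 43 s, if anything falls off the work surface, if the arm or the gripper's body presses on something with over 40 N, if the wrist force passes 120 N, or if a joint passes its speed limit or range.

### The arm

A 6-joint arm with a two-finger parallel gripper is mounted at the origin on the work surface. World frame = base frame: x ahead of the robot, y to its left, z up, the work surface at z = 0. Lengths are in m, angles in rad, forces in N, time in s.
With the tool pointing down it reaches from about 0.35 to 0.775 m from the base axis. Payload 5.5 kg.
Tool frame: the origin (TCP) lies on the centre line of the jaws, within the pads' length; the fingertips stand 17 mm ahead of it and the grasp point (between the pads) lies 2 mm behind it; z points along the fingers, y is the direction in which the jaws open and shut (so a half turn about z gives the same grasp; the last joint's range is limited). The gripper opens to 85 mm and grips with 20 to 120 N. Pads are 22 mm wide; open, the fingers measure 114 mm over their backs; the gripper's body (76 mm by 85 mm) begins 54 mm behind the grasp point. The pads swing forward as they close: fully open they stand 13 mm farther back than shut.
Start: joints at [-1.397, 0.313, 0.046, 1.304, 0, 1.431], TCP at [0.177, -0.547, 0.226] pointing down, gripper open.
Joint ranges: [-2.76, 2.76], [-0.86, 1.69], [-1.03, 1.26], [-2.2, 2.34], [-1.47, 1.5], [-3.14, 3.14]. Speed limits (rad/s): [2.57, 2.57, 3.14, 3.14, 3.14, 3.14].

### API

Orientations are given as a unit quaternion [w, x, y, z].
In Python, from workcell import env gives the robot as it stands.
- The arm moves only by the tool servo_tool, never from a script. Its argument "increments" is a list of rows, each an object of numbers: "claw": the closure, from 0 (fully open) to 1 (shut); "x", "y", "z": the shift along the world's x, y, z in units of 25 mm (1.0 is 25 mm); "ax", "ay", "az": the turn, a rotation vector about the world's x, y, z in units of 8 degrees (1.0 is 8 degrees). A call has 1 to 5 rows; each row shifts and turns the commanded pose from where the row before left it; what a row does not reach is not made up. A row lasts 1/10 s, in which the tool goes at most 50 mm and 8.59 degrees, less where a joint would pass 70% of its speed; a pose out of reach is approached as far as the arm can. A call is refused whole if a number of a shift passes 1 or a number of a turn 1, either way. A call with a gripper value outside its range is refused whole. The fingers move at their own pace and stop on an object; "newtons" is the grip in N (left out, the last holds). Time passes only in rows, so rows that do not move let the fingers close. It gives the time, the measured TCP pose, the force and the opening at its end, in the units of the state.
- env.get_state(): the state, without advancing time (a new reading comes with each control period).
- env.read_camera(name): name is "side" or "top"; returns the picture (400x640x3 uint8, red, green, blue); there is no depth.
- env.calibration(name): a dict with "K" (3x3 intrinsics, pixels), "world_to_cam" (4x4, takes a point from world to camera coordinates). Camera axes: x right, y down, z forward; pixel columns grow to the right and rows downward; lengths in m; the calibration is good to about 2 mm. A picture is of the moment at which its call begins. calibration takes no time and is no camera call.
- env.hand_in(): hands the job in, once; it reports no verdict.
The state is a dict: "clock": time; "joint_pos": joint angles; "qvel": joint speeds; "tau": joint torques, N m; "tcp_pos": TCP position; "orientation": TCP orientation; "wrist_force": force on the tool from outside, world axes, zero at the start; "ft_torque": the same for the moment, N m; "finger_gap": finger opening in m.
Only numpy, scipy, OpenCV 4.12 (cv2) and the standard library are available. Lean on these libraries where they do the work, as an engineer would, in place of code of your own. Each camera call takes 0.05 s, during which the arm holds its last target.

## Working session

There is one attempt and no reset: what is moved stays moved. The work goes in short steps, Python scripts to look and compute and a tool call to move; the robot and the scene stay as the last step left them, time stands still between calls to the robot, and variables do not carry over. Pictures are saved under pics/ and viewed, and the job is handed in when it is done.

Besides the shell and the picture viewer there is one more tool, called after "Emit:" by a JSON object that holds its "name" and its "arguments", one argument or row to a line. servo_tool: Moves the arm, as the interface text tells. Its arguments: {"type":"object","properties":{"increments":{"type":"array"},"newtons":{"type":"number"}},"required":["increments"]}

```bash
mkdir -p pics; ls
cat > h.py <<'E'
import numpy as np, cv2
from workcell import env
def cal(n):
    c=env.calibration(n); return np.array(c["K"]),np.array(c["world_to_cam"])
def onplane(n,uv,z):
    K,T=cal(n);R=T[:3,:3];t=T[:3,3];o=-R.T@t
    d=R.T@np.linalg.inv(K)@np.array([uv[0],uv[1],1.]);s=(z-o[2])/d[2];return o+s*d
def proj(n,p):
    K,T=cal(n);q=K@(T[:3,:3]@np.array(p)+T[:3,3]);return q[:2]/q[2]
def snap(n,f):
    im=cv2.cvtColor(env.read_camera(n),cv2.COLOR_RGB2BGR);cv2.imwrite(f"pics/{f}.png",im);return im
E
python3 - <<'E'
from h import *
for n in("top","side"):
    snap(n,n+"0");K,T=cal(n);print(n,K,-T[:3,:3].T@T[:3,3]);print(T)
print(env.get_state())
E
```

```text
pics
top [[371.10073644   0.         318.30645671]
 [  0.         371.10073644 206.35469591]
 [  0.           0.           1.        ]] [ 0.40440798 -0.02386578  1.15535485]
[[-0.0015101  -0.99993717 -0.01110777 -0.01042016]
 [-0.98641705  0.00331399 -0.16422671  0.58873415]
 [ 0.1642532   0.0107089  -0.98636008  1.07342617]
 [ 0.          0.          0.          1.        ]]
side [[406.10934515   0.         317.36009623]
 [  0.         406.10934515 193.83063842]
 [  0.           0.           1.        ]] [ 0.4861422  -0.94548159  0.96823562]
[[ 0.99597596 -0.08913699 -0.0092993  -0.55945942]
 [-0.06751839 -0.67806394 -0.73189519  0.10037356]
 [ 0.05893342  0.72957789 -0.68135377  1.32086343]
 [ 0.          0.          0.          1.        ]]
{'clock': 0.1, 'joint_pos': array([-1.39658171e+00,  3.13949389e-01,  4.50920902e-02,  1.30359592e+00,
       -3.74667466e-05,  1.43119723e+00]), 'qvel': array([-0.00108791, -0.00011238,  0.00229864, -0.0002959 , -0.00115612,
       -0.0018107 ]), 'tau': array([ 1.79032126e-03, -4.81724668e+01,  2.99245191e+01,  1.27069774e-02,
       -2.01865191e-04,  1.30787029e-05]), 'tcp_pos': array([ 0.17739497, -0.54646407,  0.22528414]), 'orientation': array([-8.27999940e-04,  9.87715012e-01,  1.56263777e-01, -3.30684290e-05]), 'wrist_force': array([ 1.44221778,  0.77257029, -0.27324076]), 'ft_torque': array([ 0.02141139, -0.05004775, -0.02684939]), 'finger_gap': 0.0852052489273073}
```

View pics/top0.png

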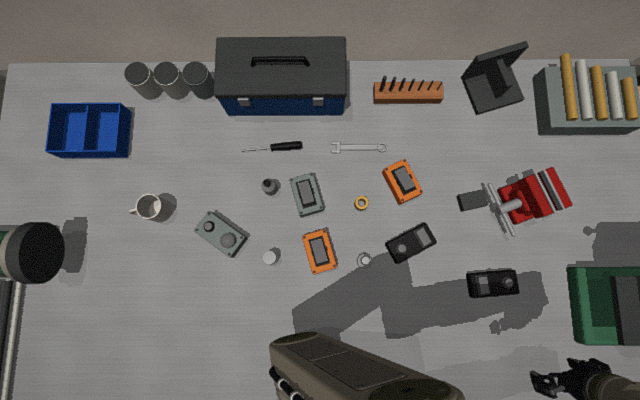

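View pics/side0.png

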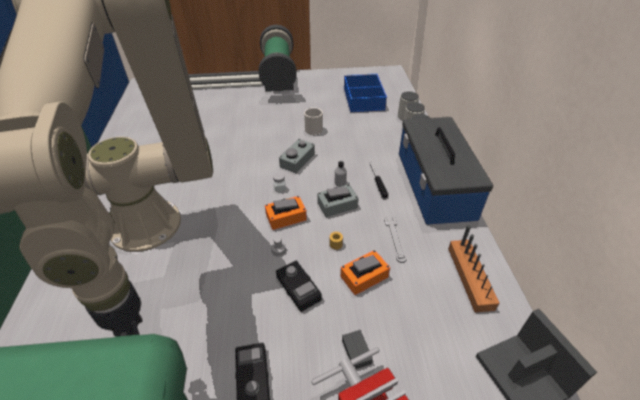

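Top view: the grey mains box is at about (307,194), with orange look-alikes at (320,251) and (402,181). The starter box is at (222,233), and the two pendants are at (411,242) and (493,283). I'll zoom in and measure.

Run:
```python
from h import *
t=cv2.imread("pics/top0.png");s=cv2.imread("pics/side0.png")
a=cv2.resize(t[165:305,185:345],None,fx=4.8,fy=4.0,interpolation=cv2.INTER_CUBIC)
cv2.imwrite("pics/tA.png",cv2.resize(t[165:265,190:340],None,fx=5,fy=5,interpolation=cv2.INTER_CUBIC))
cv2.imwrite("pics/tB.png",cv2.resize(t[210:310,380:530],None,fx=5,fy=5,interpolation=cv2.INTER_CUBIC))
cv2.imwrite("pics/sA.png",cv2.resize(s[130:230,250:400],None,fx=5,fy=5,interpolation=cv2.INTER_CUBIC))
cv2.imwrite("pics/sB.png",cv2.resize(s[250:400,220:350],None,fx=4,fy=4,interpolation=cv2.INTER_CUBIC))
for uv in((411,242),(493,283)):p=onplane("top",uv,.036);print(p,np.hypot(*p[:2]))
for uv in((307,194),(222,233)):print(onplane("top",uv,.05))
```

```text
[ 0.4814085  -0.28979186  0.036     ] 0.5619016558541875
[ 0.36054296 -0.52522099  0.036     ] 0.6370622521974434
[0.62663801 0.02242467 0.05      ]
[0.50860492 0.27649424 0.05      ]
```

View pics/tA.png

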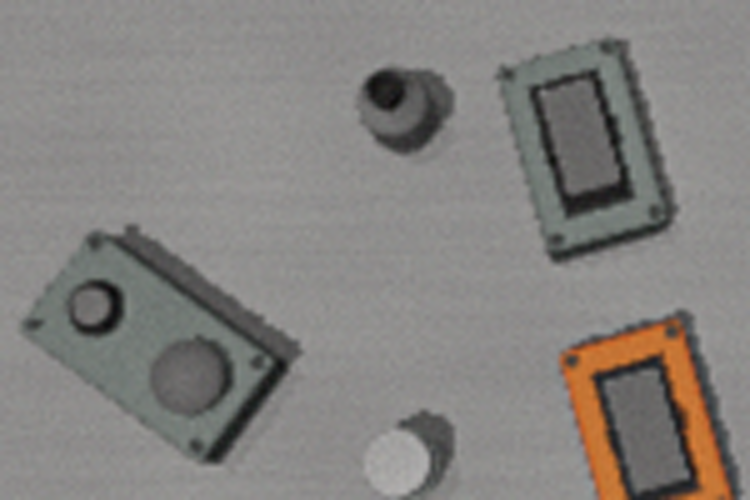

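View pics/tB.png

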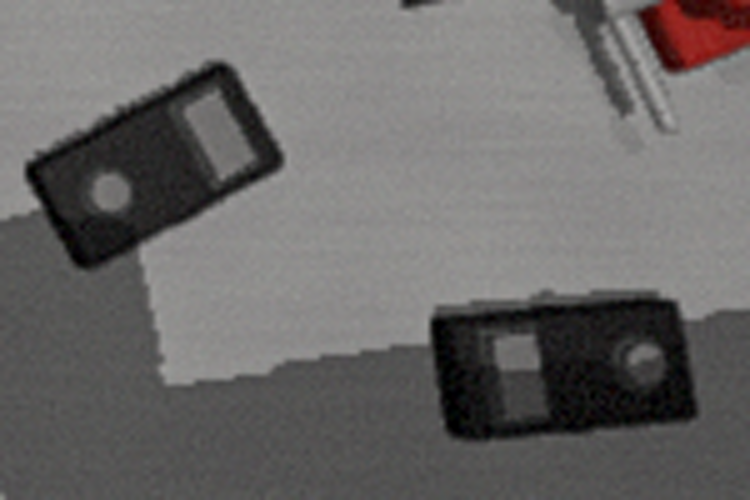

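View pics/sA.png

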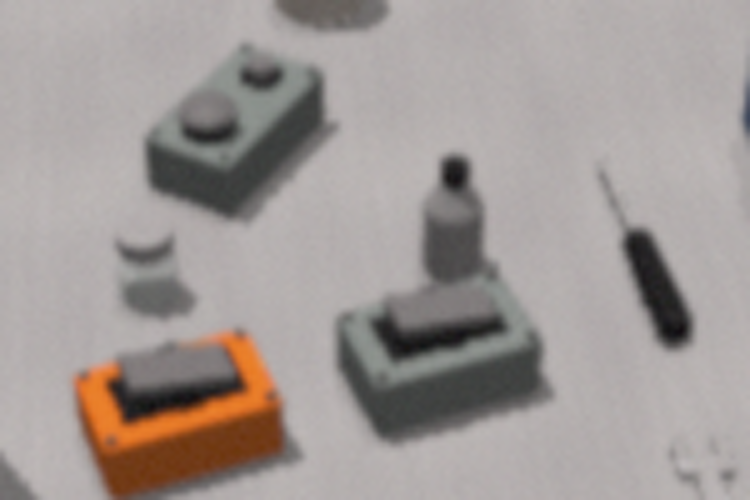

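View pics/sB.png

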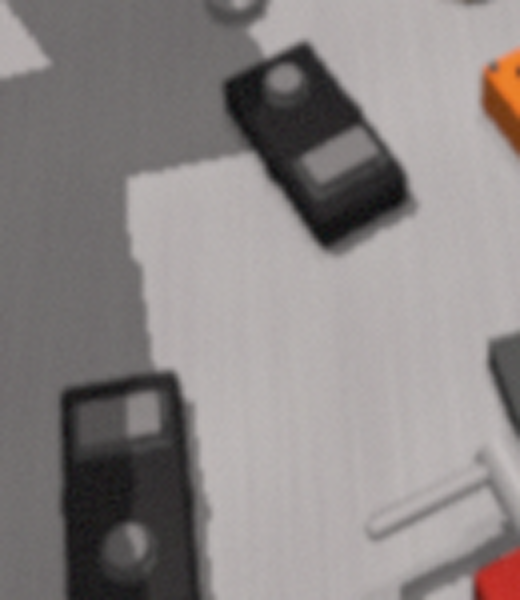

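```bash
cat >> h.py <<'E'
def tri(u1,u2):
    A=[]
    for n,u in(("top",u1),("side",u2)):
        K,T=cal(n);P=K@T[:3];A+= [u[0]*P[2]-P[0],u[1]*P[2]-P[1]]
    X=np.linalg.svd(np.array(A))[2][-1];X=X[:3]/X[3]
    return X,max(np.linalg.norm(proj("top",X)-u1),np.linalg.norm(proj("side",X)-u2))
E
python3 - <<'E'
from h import *
T=lambda x,y:np.array((190+x/5-.4,165+y/5-.4))
S=lambda x,y:np.array((250+x/5-.4,130+y/5-.4))
S2=lambda x,y:np.array((220+x/4-.4,250+y/4-.4))
TB=lambda x,y:np.array((380+x/5-.4,210+y/5-.4))
# rocker corners: far-left far-right near-right near-left (top picture)
for nm,t,s in(("far-L",T(533,90),S(478,284)),("far-R",T(597,72),S(503,315)),("near-R",T(625,180),S(402,334)),("near-L",T(573,197),S(387,297)),
 ("boxfarL",T(500,72),S(487,268)),("boxfarR",T(625,40),S(540,345)),("boxnearR",T(672,208),S(385,388)),("boxnearL",T(553,250),S(340,318)),
 ("reset",T(93,304),S(262,63)),("stop",T(189,372),S(209,110)),("key",TB(222,137),S2(342,153)),("lamp",TB(110,191),S2(286,77))):
    p,e=tri(t,s);print(nm,p.round(4),round(e,2))
E
```

```text
far-L [0.6605 0.0549 0.0592] 0.12
far-R [0.6707 0.0159 0.0657] 0.35
near-R [ 0.6028 -0.0011  0.0711] 0.15
near-L [0.5943 0.0297 0.0756] 0.98
boxfarL [0.671  0.0753 0.0551] 0.44
boxfarR [ 0.6935 -0.0007  0.0523] 0.21
boxnearR [ 0.589  -0.029   0.0512] 0.11
boxnearL [0.5655 0.0429 0.0477] 0.54
reset [0.5312 0.315  0.0634] 0.37
stop [0.4894 0.2552 0.0673] 0.05
key [ 0.498  -0.3253  0.051 ] 0.98
lamp [ 0.4648 -0.2582  0.0489] 0.46
```

The triangulated near end of the rocker stands higher (73 mm against 62 mm), so that is the on end. The pendant at (0.48,-0.29) is the nearer one. I'll refine the centres with masks.

Run:
```python
from h import *
t=cv2.imread("pics/top0.png").astype(int);g=cv2.imread("pics/top0.png",0)
def comp(roi,cond):
    x0,y0,x1,y1=roi;m=np.zeros(g.shape,np.uint8);m[y0:y1,x0:x1]=cond[y0:y1,x0:x1]
    n,l,s,c=cv2.connectedComponentsWithStats(m,connectivity=4)
    i=1+np.argmax(s[1:,4]);cn=cv2.findContours((l==i).astype(np.uint8),0,1)[0][0]
    return c[i],s[i],cv2.minAreaRect(cn)
green=t[:,:,1]-t[:,:,2]
for nm,roi,cond,z in(("key",(414,222,434,250),g>85,.048),("lamp",(395,241,408,255),g>85,.048),
  ("rocker",(295,176,320,208),(g>95)&(green<6),.070),("reset",(202,217,216,233),(g>90)&(green<6),.064),("stop",(218,230,238,250),(g>60)&(green<5),.075)):
    c,s,r=comp(roi,cond.astype(np.uint8));print(nm,c.round(1),s,[np.round(v,1) for v in r],onplane("top",c,z).round(4))
p=[onplane("top",u,.05)[:2] for u in((290,179),(315,172.6),(324,206.2),(300.2,214.6))]
print(p,np.mean(p,0),[np.linalg.norm(p[i]-p[(i+1)%4]) for i in range(4)])
```

```text
key [423.3 236.5] [417 228  14  18 130] [array([423.2, 236.4]), array([16.1,  7.9]), np.float64(60.3)] [ 0.4969 -0.324   0.048 ]
lamp [401.7 248.1] [398 245   8   7  44] [array([401.5, 248. ]), array([6., 7.]), np.float64(90.0)] [ 0.4627 -0.2586  0.048 ]
rocker [305.4 191.7] [298 181  16  22 215] [array([305.5, 191.8]), array([21. , 10.4]), np.float64(74.1)] [0.6296 0.0264 0.07  ]
reset [207.7 225.8] [205 223   7   7  38] [array([208., 226.]), array([6., 6.]), np.float64(90.0)] [0.5287 0.3162 0.064 ]
stop [226.7 239.8] [219 232  16  16 193] [array([226.5, 239.5]), array([15., 15.]), np.float64(90.0)] [0.4863 0.2551 0.075 ]
[array([0.67362412, 0.07462844]), array([ 0.69344511, -0.00188352]), array([ 0.58889251, -0.0290581 ]), array([0.56349744, 0.04268191])] [0.6298648  0.02159218] [np.float64(0.0790376563306912), np.float64(0.10802641200960213), np.float64(0.07610215756100522), np.float64(0.11466675907530044)]
```

Emit:
{"name": "servo_tool", "arguments": {
  "increments": [
    {"claw": 1, "x": 1, "y": 1},
    {"claw": 1, "x": 1, "y": 1},
    {"claw": 1, "x": 1, "y": 1},
    {"claw": 1, "x": 1, "y": 1},
    {"claw": 1, "x": 1, "y": 1}
  ],
  "newtons": 40
}}

```text
schema error: expected keys claw, x, y, z, ax, ay, az
```

Checks pass: key to lamp measures 73.8 mm and reset to stop 74.4 mm, both against 74 given. Moving towards the rocker.

Emit:
{"name": "servo_tool", "arguments": {
  "increments": [
    {"claw": 1, "x": 0.7, "y": 1, "z": 0, "ax": 0, "ay": 0, "az": 0},
    {"claw": 1, "x": 0.7, "y": 1, "z": 0, "ax": 0, "ay": 0, "az": 0},
    {"claw": 1, "x": 0.7, "y": 1, "z": 0, "ax": 0, "ay": 0, "az": 0},
    {"claw": 1, "x": 0.7, "y": 1, "z": 0, "ax": 0, "ay": 0, "az": 0},
    {"claw": 1, "x": 0.7, "y": 1, "z": 0, "ax": 0, "ay": 0, "az": 0}
  ],
  "newtons": 40
}}

```text
clock: 0.6
tcp_pos: [0.2654, -0.4207, 0.2257]
orientation: [-0.0, 0.988, 0.156, -0.0]
wrist_force: [0.6, -0.7, 0.4]
finger_gap: 0.0123
```

Emit:
{"name": "servo_tool", "arguments": {
  "increments": [
    {"claw": 1, "x": 0.7, "y": 1, "z": 0, "ax": 0, "ay": 0, "az": 0},
    {"claw": 1, "x": 0.7, "y": 1, "z": 0, "ax": 0, "ay": 0, "az": 0},
    {"claw": 1, "x": 0.7, "y": 1, "z": 0, "ax": 0, "ay": 0, "az": 0},
    {"claw": 1, "x": 0.7, "y": 1, "z": 0, "ax": 0, "ay": 0, "az": 0},
    {"claw": 1, "x": 0.7, "y": 1, "z": 0, "ax": 0, "ay": 0, "az": 0}
  ]
}}

```text
clock: 1.1
tcp_pos: [0.3528, -0.2957, 0.2258]
orientation: [-0.0, 0.988, 0.156, -0.0]
wrist_force: [-0.3, -0.1, 0.4]
finger_gap: -0.0001
```

Emit:
{"name": "servo_tool", "arguments": {
  "increments": [
    {"claw": 1, "x": 0.8, "y": 1, "z": 0, "ax": 0, "ay": 0, "az": 0},
    {"claw": 1, "x": 0.8, "y": 1, "z": 0, "ax": 0, "ay": 0, "az": 0},
    {"claw": 1, "x": 0.8, "y": 1, "z": 0, "ax": 0, "ay": 0, "az": 0},
    {"claw": 1, "x": 0.8, "y": 1, "z": 0, "ax": 0, "ay": 0, "az": 0},
    {"claw": 1, "x": 0.8, "y": 1, "z": 0, "ax": 0, "ay": 0, "az": 0}
  ]
}}

```text
clock: 1.6
tcp_pos: [0.4529, -0.1707, 0.2258]
orientation: [-0.0, 0.988, 0.156, -0.0]
wrist_force: [0.4, -1.0, -0.2]
finger_gap: -0.0002
```

Emit:
{"name": "servo_tool", "arguments": {
  "increments": [
    {"claw": 1, "x": 0.8, "y": 1, "z": 0, "ax": 0, "ay": 0, "az": 0},
    {"claw": 1, "x": 0.8, "y": 1, "z": 0, "ax": 0, "ay": 0, "az": 0},
    {"claw": 1, "x": 0.8, "y": 1, "z": 0, "ax": 0, "ay": 0, "az": 0},
    {"claw": 1, "x": 0.8, "y": 1, "z": 0, "ax": 0, "ay": 0, "az": 0},
    {"claw": 1, "x": 0.8, "y": 1, "z": 0, "ax": 0, "ay": 0, "az": 0}
  ]
}}

```text
clock: 2.1
tcp_pos: [0.5529, -0.0457, 0.2256]
orientation: [-0.0, 0.988, 0.156, -0.0]
wrist_force: [0.7, -0.9, 0.2]
finger_gap: -0.0002
```

Emit:
{"name": "servo_tool", "arguments": {
  "increments": [
    {"claw": 1, "x": 0.65, "y": 0.8, "z": 0, "ax": 0, "ay": 0, "az": 0},
    {"claw": 1, "x": 0.65, "y": 0.8, "z": 0, "ax": 0, "ay": 0, "az": 0},
    {"claw": 1, "x": 0.66, "y": 0.86, "z": -0.9, "ax": 0, "ay": 0, "az": 0},
    {"claw": 1, "x": 0, "y": 0, "z": -1, "ax": 0, "ay": 0, "az": 0},
    {"claw": 1, "x": 0, "y": 0, "z": -1, "ax": 0, "ay": 0, "az": 0}
  ]
}}

```text
clock: 2.6
tcp_pos: [0.6017, 0.0156, 0.1522]
orientation: [-0.0, 0.988, 0.157, -0.0]
wrist_force: [0.4, 0.6, 0.3]
finger_gap: -0.0001
```

Emit:
{"name": "servo_tool", "arguments": {
  "increments": [
    {"claw": 1, "x": 0, "y": 0, "z": -0.8, "ax": 0, "ay": 0, "az": 0},
    {"claw": 1, "x": 0, "y": 0, "z": -0.3, "ax": 0, "ay": 0, "az": 0},
    {"claw": 1, "x": 0, "y": 0, "z": 0, "ax": 0, "ay": 0, "az": 0}
  ]
}}

```text
clock: 2.9
tcp_pos: [0.6004, 0.0146, 0.1247]
orientation: [-0.0, 0.988, 0.156, -0.002]
wrist_force: [0.2, -0.9, -0.5]
finger_gap: -0.0
```

Run:
```python
from h import *
t=snap("top","t1");s=snap("side","s1")
a=cv2.resize(t[165:265,240:390],None,fx=5,fy=5,interpolation=cv2.INTER_CUBIC)
b=cv2.resize(s[130:230,270:420],None,fx=5,fy=5,interpolation=cv2.INTER_CUBIC)
cv2.imwrite("pics/c1.png",b)
st=env.get_state();print(st["tcp_pos"],st["wrist_force"],proj("side",st["tcp_pos"]-[0,0,.017]))
```

```text
[0.60192004 0.0143949  0.12690144] [ 1.12504456 -0.08892478  0.20186428] [329.22106422 184.25465395]
```

View pics/c1.png

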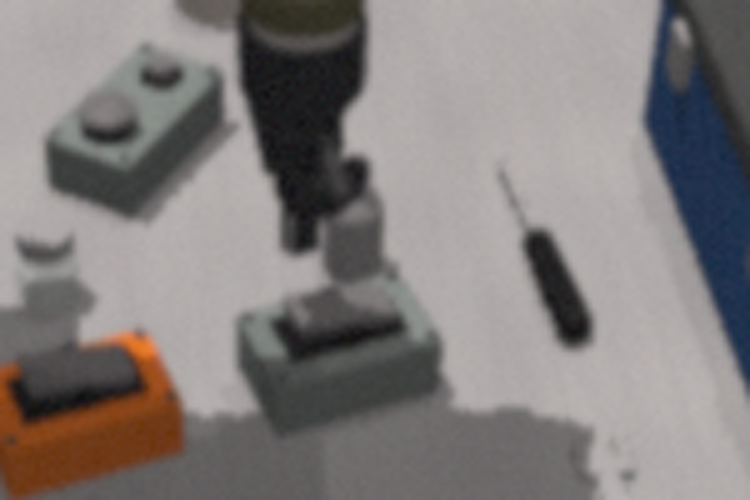

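The fingertip is at about (330,179) in the side view, just over the near (raised) end of the grey rocker. The oil can is clear behind it. Descending.

Emit:
{"name": "servo_tool", "arguments": {
  "increments": [
    {"claw": 1, "x": 0, "y": 0, "z": -0.8, "ax": 0, "ay": 0, "az": 0},
    {"claw": 1, "x": 0, "y": 0, "z": -0.4, "ax": 0, "ay": 0, "az": 0},
    {"claw": 1, "x": 0, "y": 0, "z": 0, "ax": 0, "ay": 0, "az": 0}
  ]
}}

```text
clock: 3.3
tcp_pos: [0.6007, 0.0145, 0.0954]
orientation: [-0.0, 0.988, 0.156, -0.001]
wrist_force: [-0.0, -1.0, 0.6]
finger_gap: -0.0002
```

Emit:
{"name": "servo_tool", "arguments": {
  "increments": [
    {"claw": 1, "x": 0, "y": 0, "z": -0.1, "ax": 0, "ay": 0, "az": 0},
    {"claw": 1, "x": 0, "y": 0, "z": -0.1, "ax": 0, "ay": 0, "az": 0},
    {"claw": 1, "x": 0, "y": 0, "z": 0, "ax": 0, "ay": 0, "az": 0}
  ]
}}

```text
clock: 3.6
tcp_pos: [0.6017, 0.0145, 0.0914]
orientation: [0.0, 0.988, 0.156, 0.0]
wrist_force: [1.0, -0.2, 0.2]
finger_gap: 0.0002
```

Emit:
{"name": "servo_tool", "arguments": {
  "increments": [
    {"claw": 1, "x": 0, "y": 0, "z": -0.1, "ax": 0, "ay": 0, "az": 0},
    {"claw": 1, "x": 0, "y": 0, "z": -0.1, "ax": 0, "ay": 0, "az": 0},
    {"claw": 1, "x": 0, "y": 0, "z": 0, "ax": 0, "ay": 0, "az": 0}
  ]
}}

```text
clock: 3.9
tcp_pos: [0.6012, 0.0145, 0.0857]
orientation: [-0.0, 0.988, 0.156, -0.0]
wrist_force: [0.5, 0.1, -0.5]
finger_gap: 0.0001
```

Emit:
{"name": "servo_tool", "arguments": {
  "increments": [
    {"claw": 1, "x": 0, "y": 0, "z": -0.08, "ax": 0, "ay": 0, "az": 0},
    {"claw": 1, "x": 0, "y": 0, "z": 0, "ax": 0, "ay": 0, "az": 0}
  ]
}}

```text
clock: 4.1
tcp_pos: [0.6013, 0.0146, 0.0838]
orientation: [0.0, 0.988, 0.156, -0.0]
wrist_force: [-0.6, -0.0, -0.5]
finger_gap: 0.0001
```

Emit:
{"name": "servo_tool", "arguments": {
  "increments": [
    {"claw": 1, "x": 0, "y": 0, "z": -0.08, "ax": 0, "ay": 0, "az": 0},
    {"claw": 1, "x": 0, "y": 0, "z": 0, "ax": 0, "ay": 0, "az": 0}
  ]
}}

```text
clock: 4.3
tcp_pos: [0.6013, 0.0145, 0.0818]
orientation: [0.0, 0.988, 0.156, -0.0]
wrist_force: [-0.4, -0.3, 0.3]
finger_gap: -0.0001
```

Run:
```python
from h import *
t=snap("top","t2");s=snap("side","s2")
b=cv2.resize(s[130:230,270:420],None,fx=5,fy=5,interpolation=cv2.INTER_CUBIC)
cv2.imwrite("pics/c2.png",b)
```

```text
(no output)
```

View pics/c2.png

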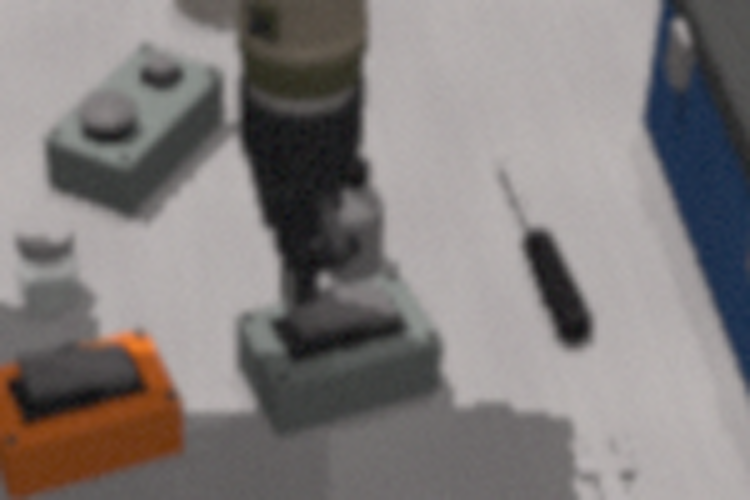

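View pics/t2.png

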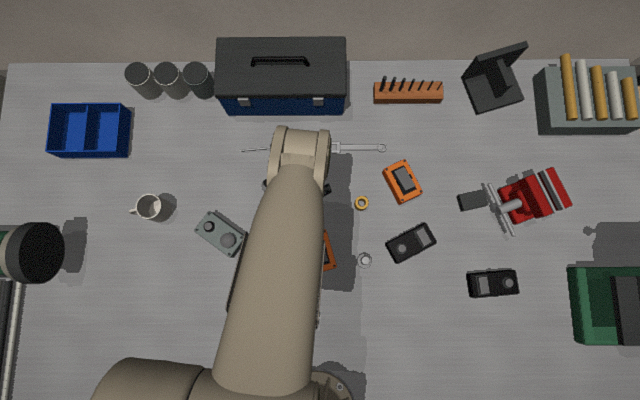

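Emit:
{"name": "servo_tool", "arguments": {
  "increments": [
    {"claw": 1, "x": 0, "y": 0, "z": -0.08, "ax": 0, "ay": 0, "az": 0},
    {"claw": 1, "x": 0, "y": 0, "z": 0, "ax": 0, "ay": 0, "az": 0}
  ]
}}

```text
clock: 4.6
tcp_pos: [0.6014, 0.0145, 0.0799]
orientation: [0.0, 0.988, 0.156, -0.0]
wrist_force: [0.3, -0.2, -1.1]
finger_gap: 0.0
```

Emit:
{"name": "servo_tool", "arguments": {
  "increments": [
    {"claw": 1, "x": 0, "y": 0, "z": -0.08, "ax": 0, "ay": 0, "az": 0},
    {"claw": 1, "x": 0, "y": 0, "z": 0, "ax": 0, "ay": 0, "az": 0}
  ]
}}

```text
clock: 4.8
tcp_pos: [0.6013, 0.0146, 0.0778]
orientation: [-0.0, 0.988, 0.156, -0.0]
wrist_force: [-0.3, -0.1, 0.8]
finger_gap: 0.0001
```

Run:
```python
from h import *
s=snap("side","s3")
m=[cv2.resize(cv2.imread(f"pics/{n}.png")[165:205,310:365],None,fx=7,fy=7,interpolation=cv2.INTER_CUBIC) for n in("s1","s3")]
cv2.imwrite("pics/c3.png",np.hstack(m))
print(env.get_state()["tcp_pos"],env.get_state()["wrist_force"],env.get_state()["ft_torque"])
```

```text
[0.60130908 0.01455035 0.07791028] [-0.33515997  0.47384177 -0.60033536] [ 0.05837122 -0.0265645   0.0183957 ]
```

View pics/c3.png

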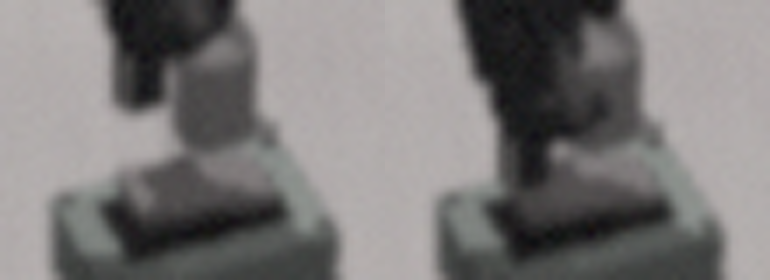

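The finger bottom shows about 4 px higher than a 17 mm tip would project, so the tip may be shorter than assumed. I'll keep descending in small steps and watch the force.

Emit:
{"name": "servo_tool", "arguments": {
  "increments": [
    {"claw": 1, "x": 0, "y": 0, "z": -0.08, "ax": 0, "ay": 0, "az": 0},
    {"claw": 1, "x": 0, "y": 0, "z": 0, "ax": 0, "ay": 0, "az": 0}
  ]
}}

```text
clock: 5.05
tcp_pos: [0.6013, 0.0146, 0.0759]
orientation: [-0.0, 0.988, 0.156, -0.0]
wrist_force: [-0.8, -0.6, 0.2]
finger_gap: 0.0001
```

Emit:
{"name": "servo_tool", "arguments": {
  "increments": [
    {"claw": 1, "x": 0, "y": 0, "z": -0.08, "ax": 0, "ay": 0, "az": 0}
  ]
}}

```text
clock: 5.15
tcp_pos: [0.6017, 0.0145, 0.0742]
orientation: [0.0, 0.988, 0.156, 0.0]
wrist_force: [0.8, 0.1, -0.2]
finger_gap: 0.0003
```

Emit:
{"name": "servo_tool", "arguments": {
  "increments": [
    {"claw": 1, "x": 0, "y": 0, "z": -0.08, "ax": 0, "ay": 0, "az": 0}
  ]
}}

```text
clock: 5.25
tcp_pos: [0.6015, 0.0145, 0.072]
orientation: [0.0, 0.988, 0.156, 0.0]
wrist_force: [1.0, 0.1, 0.3]
finger_gap: -0.0001
```

Run:
```python
from h import *
s=snap("side","s4")
m=[cv2.resize(cv2.imread(f"pics/{n}.png")[160:210,310:360],None,fx=8,fy=8,interpolation=cv2.INTER_CUBIC) for n in("side0","s4")]
c=np.hstack(m);c=cv2.convertScaleAbs(c,alpha=1.5,beta=10);cv2.imwrite("pics/c4.png",c)
st=env.get_state();p=st["tcp_pos"]
print(p,st["wrist_force"],[((proj("side",p-[0,0,d])-[310,160])*8).round() for d in(0,.017)])
print([((proj("side",q)-[310,160])*8).round() for q in([.603,.0155,.065],[.603,.0155,.075],[.5975,.014,.070],[.6635,.03,.07])])
```

```text
[0.60125899 0.01456178 0.07161975] [-0.43647009 -0.36747244 -0.32615212] [array([151., 264.]), array([151., 295.])]
[array([155., 275.]), array([155., 256.]), array([142., 269.]), array([298., 232.])]
```

View pics/c4.png

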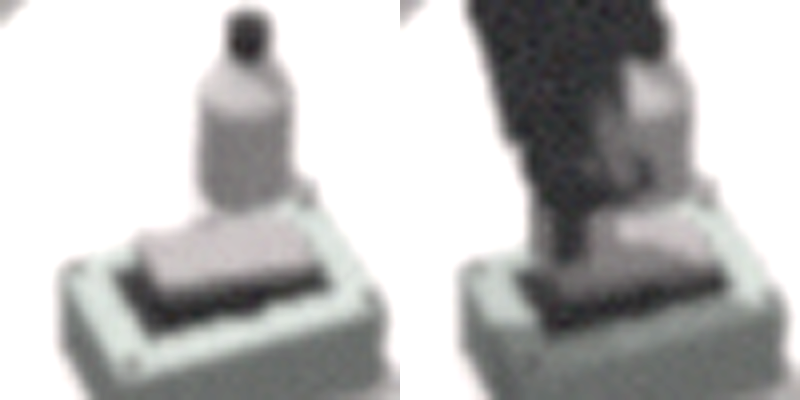

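The on end has visibly dropped in the right-hand crop, with the finger bottom at crop (555,265), about TCP height. I'll continue down until the force shows the end stop.

Emit:
{"name": "servo_tool", "arguments": {
  "increments": [
    {"claw": 1, "x": 0, "y": 0, "z": -0.08, "ax": 0, "ay": 0, "az": 0}
  ]
}}

```text
clock: 5.4
tcp_pos: [0.6015, 0.0146, 0.0701]
orientation: [0.0, 0.988, 0.156, 0.0]
wrist_force: [0.1, 0.6, 0.6]
finger_gap: -0.0
```

Emit:
{"name": "servo_tool", "arguments": {
  "increments": [
    {"claw": 1, "x": 0, "y": 0, "z": -0.08, "ax": 0, "ay": 0, "az": 0}
  ]
}}

```text
clock: 5.5
tcp_pos: [0.6011, 0.0144, 0.0681]
orientation: [0.0, 0.988, 0.156, -0.0]
wrist_force: [-1.8, -0.6, 2.5]
finger_gap: 0.0003
```

Emit:
{"name": "servo_tool", "arguments": {
  "increments": [
    {"claw": 1, "x": 0, "y": 0, "z": -0.08, "ax": 0, "ay": 0, "az": 0}
  ]
}}

```text
clock: 5.6
tcp_pos: [0.6011, 0.0144, 0.0661]
orientation: [0.0, 0.988, 0.156, -0.0]
wrist_force: [-2.3, -0.7, 3.3]
finger_gap: 0.0
```

Run:
```python
from h import *
s=snap("side","s5")
m=[cv2.resize(cv2.imread(f"pics/{n}.png")[160:210,310:360],None,fx=8,fy=8,interpolation=cv2.INTER_CUBIC) for n in("s4","s5")]
c=np.hstack(m);c=cv2.convertScaleAbs(c,alpha=2,beta=10);cv2.imwrite("pics/c5.png",c)
st=env.get_state();print(st["tcp_pos"],st["wrist_force"])
```

```text
[0.60096327 0.01443191 0.06568126] [-1.21539298 -0.94439223  1.37455115]
```

View pics/c5.png

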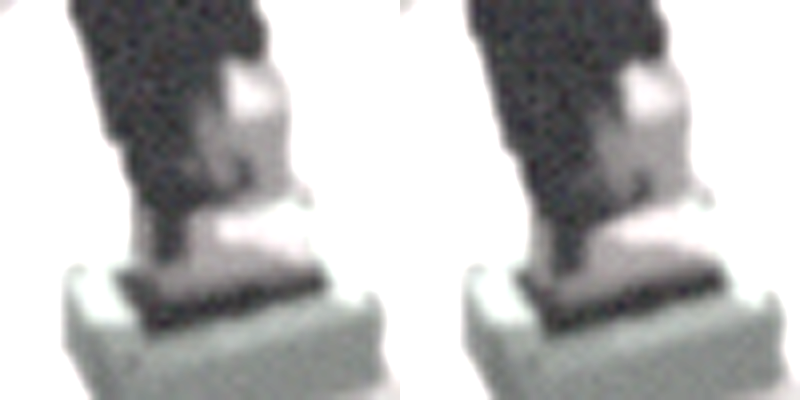

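Emit:
{"name": "servo_tool", "arguments": {
  "increments": [
    {"claw": 1, "x": 0, "y": 0, "z": -0.08, "ax": 0, "ay": 0, "az": 0}
  ]
}}

```text
clock: 5.75
tcp_pos: [0.6014, 0.0145, 0.0643]
orientation: [0.0, 0.988, 0.156, -0.0]
wrist_force: [-2.0, -0.6, 3.6]
finger_gap: 0.0001
```

Emit:
{"name": "servo_tool", "arguments": {
  "increments": [
    {"claw": 1, "x": 0, "y": 0, "z": -0.08, "ax": 0, "ay": 0, "az": 0}
  ]
}}

```text
clock: 5.85
tcp_pos: [0.601, 0.0144, 0.0621]
orientation: [0.0, 0.988, 0.156, -0.0]
wrist_force: [-3.8, -1.4, 4.1]
finger_gap: -0.0003
```

Emit:
{"name": "servo_tool", "arguments": {
  "increments": [
    {"claw": 1, "x": 0, "y": 0, "z": -0.08, "ax": 0, "ay": 0, "az": 0}
  ]
}}

```text
clock: 5.95
tcp_pos: [0.6009, 0.0143, 0.0601]
orientation: [0.0, 0.988, 0.156, -0.0]
wrist_force: [-6.1, -2.2, 15.9]
finger_gap: 0.0001
```

Run:
```python
from h import *
s=snap("side","s6")
m=[cv2.resize(cv2.imread(f"pics/{n}.png")[160:210,310:360],None,fx=8,fy=8,interpolation=cv2.INTER_CUBIC) for n in("s4","s6")]
c=np.hstack(m);c=cv2.convertScaleAbs(c,alpha=2,beta=10);cv2.imwrite("pics/c6.png",c)
st=env.get_state();print(st["tcp_pos"],st["wrist_force"])
```

```text
[0.60093011 0.01433805 0.06029475] [-6.03960908 -0.85099074  6.97681944]
```

View pics/c6.png

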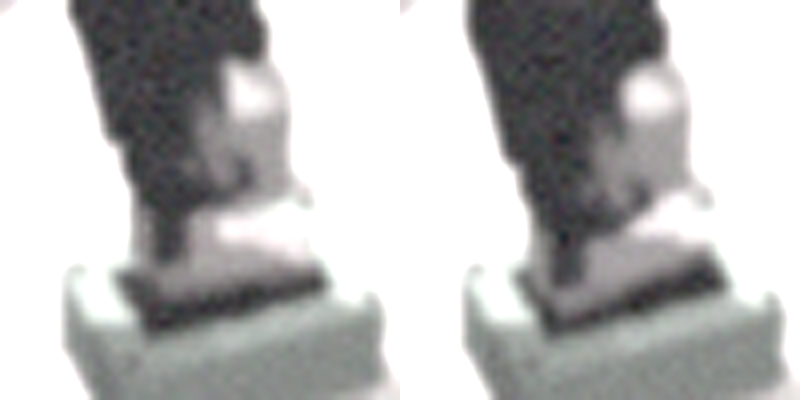

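The paddle is now clearly tilted the other way, with its far end up, and the force climbed to 16 N, so the stop is reached. I'll press a little more, hold, then lift and look.

Emit:
{"name": "servo_tool", "arguments": {
  "increments": [
    {"claw": 1, "x": 0, "y": 0, "z": -0.04, "ax": 0, "ay": 0, "az": 0},
    {"claw": 1, "x": 0, "y": 0, "z": 0, "ax": 0, "ay": 0, "az": 0},
    {"claw": 1, "x": 0, "y": 0, "z": 0, "ax": 0, "ay": 0, "az": 0}
  ]
}}

```text
clock: 6.3
tcp_pos: [0.6009, 0.0143, 0.0602]
orientation: [0.0, 0.988, 0.156, -0.0]
wrist_force: [-6.3, -1.1, 11.2]
finger_gap: -0.0001
```

Emit:
{"name": "servo_tool", "arguments": {
  "increments": [
    {"claw": 1, "x": 0, "y": 0, "z": 0.6, "ax": 0, "ay": 0, "az": 0},
    {"claw": 1, "x": 0, "y": 0, "z": 1, "ax": 0, "ay": 0, "az": 0},
    {"claw": 1, "x": 0, "y": 0, "z": 1, "ax": 0, "ay": 0, "az": 0},
    {"claw": 1, "x": 0, "y": 0, "z": 0.6, "ax": 0, "ay": 0, "az": 0}
  ]
}}

```text
clock: 6.7
tcp_pos: [0.603, 0.0147, 0.1409]
orientation: [0.0, 0.988, 0.156, 0.002]
wrist_force: [1.7, 0.2, 0.8]
finger_gap: -0.0001
```

Emit:
{"name": "servo_tool", "arguments": {
  "increments": [
    {"claw": 1, "x": -0.4, "y": 1, "z": 0, "ax": 0, "ay": 0, "az": 0},
    {"claw": 1, "x": -0.4, "y": 1, "z": 0, "ax": 0, "ay": 0, "az": 0},
    {"claw": 1, "x": -0.4, "y": 1, "z": 0, "ax": 0, "ay": 0, "az": 0},
    {"claw": 1, "x": -0.4, "y": 1, "z": 0, "ax": 0, "ay": 0, "az": 0},
    {"claw": 1, "x": -0.4, "y": 1, "z": 0, "ax": 0, "ay": 0, "az": 0}
  ]
}}

```text
clock: 7.2
tcp_pos: [0.5517, 0.1408, 0.1389]
orientation: [-0.0, 0.988, 0.156, 0.001]
wrist_force: [0.1, 0.3, -0.3]
finger_gap: 0.0002
```

Run:
```python
from h import *
s=snap("side","s7");t=snap("top","t7")
m=[cv2.resize(cv2.imread(f"pics/{n}.png")[160:210,310:360],None,fx=8,fy=8,interpolation=cv2.INTER_CUBIC) for n in("side0","s7")]
c=np.hstack(m);cv2.imwrite("pics/c7.png",c)
st=env.get_state();print(st["clock"],st["tcp_pos"],st["wrist_force"])
```

```text
7.3 [0.55060837 0.14244138 0.1389707 ] [ 0.58893459 -0.12076528 -0.51096806]
```

View pics/c7.png

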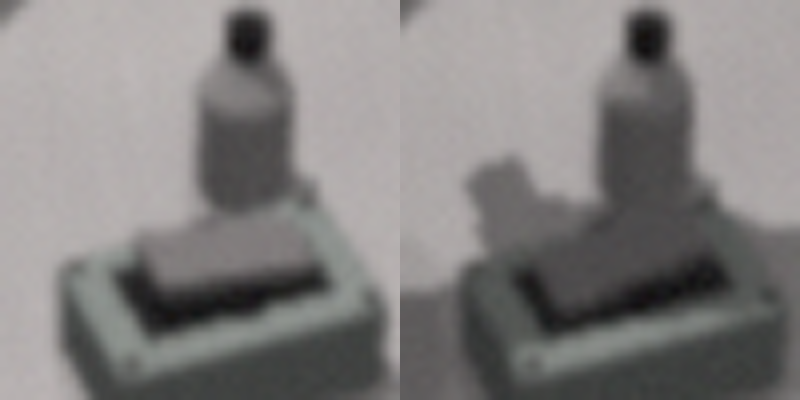

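View pics/s7.png

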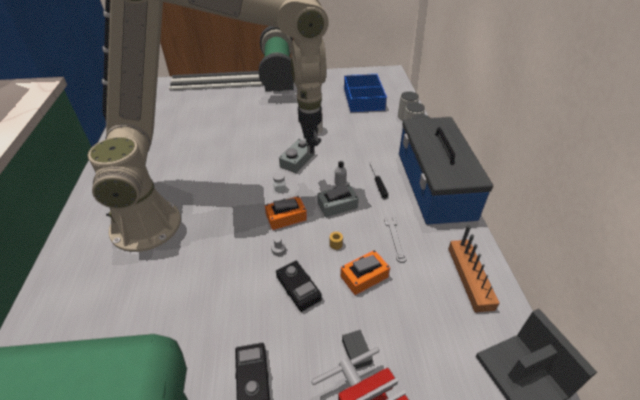

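Rocker confirmed on: its near-front corner at crop (560,310) sits about 2.5 px (~10 mm) lower than before, and it stays there after release. The oil can has not moved. Next, the reset button at (0.530, 0.3155).

Emit:
{"name": "servo_tool", "arguments": {
  "increments": [
    {"claw": 1, "x": -0.12, "y": 1, "z": 0, "ax": 0, "ay": 0, "az": 0},
    {"claw": 1, "x": -0.12, "y": 1, "z": 0, "ax": 0, "ay": 0, "az": 0},
    {"claw": 1, "x": -0.12, "y": 1, "z": 0, "ax": 0, "ay": 0, "az": 0},
    {"claw": 1, "x": -0.12, "y": 1, "z": 0, "ax": 0, "ay": 0, "az": 0},
    {"claw": 1, "x": -0.12, "y": 1, "z": 0, "ax": 0, "ay": 0, "az": 0}
  ]
}}

```text
clock: 7.8
tcp_pos: [0.5381, 0.2627, 0.1389]
orientation: [-0.001, 0.987, 0.159, 0.0]
wrist_force: [0.5, -0.2, 0.5]
finger_gap: 0.0001
```

Emit:
{"name": "servo_tool", "arguments": {
  "increments": [
    {"claw": 1, "x": -0.12, "y": 1, "z": 0, "ax": 0, "ay": 0, "az": 0},
    {"claw": 1, "x": -0.11, "y": 0.92, "z": 0, "ax": 0, "ay": 0, "az": 0},
    {"claw": 1, "x": 0, "y": 0, "z": -0.6, "ax": 0, "ay": 0, "az": 0},
    {"claw": 1, "x": 0, "y": 0, "z": -0.6, "ax": 0, "ay": 0, "az": 0},
    {"claw": 1, "x": 0, "y": 0, "z": 0, "ax": 0, "ay": 0, "az": 0}
  ]
}}

```text
clock: 8.3
tcp_pos: [0.5378, 0.2893, 0.1069]
orientation: [-0.009, 0.984, 0.176, -0.004]
wrist_force: [-0.0, 0.1, 0.1]
finger_gap: -0.0
```

Run:
```python
from h import *
s=snap("side","s8");t=snap("top","t8")
m=[cv2.resize(s[110:180,270:340],None,fx=8,fy=8,interpolation=cv2.INTER_CUBIC)]
c=np.hstack(m);cv2.imwrite("pics/c8.png",c)
st=env.get_state();print(st["clock"],st["tcp_pos"],st["wrist_force"])
for d in(-.006,.017):print(((proj("side",st["tcp_pos"]-[0,0,d])-[270,110])*8).round())
```

```text
8.4 [0.53889996 0.28965816 0.1089986 ] [0.51202804 0.62720813 0.57889681]
[270. 197.]
[272. 238.]
```

View pics/c8.png

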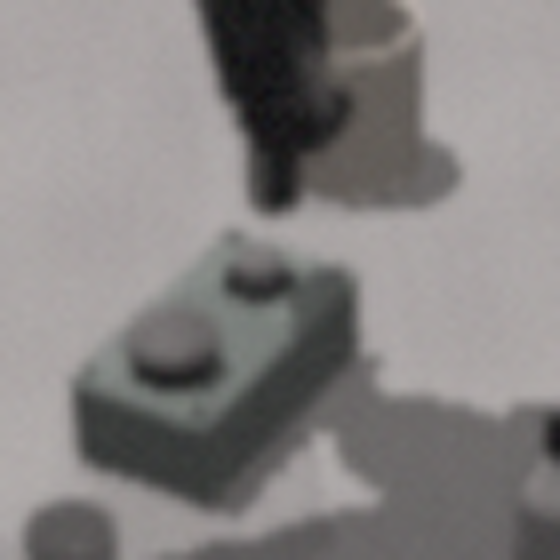

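View pics/t8.png

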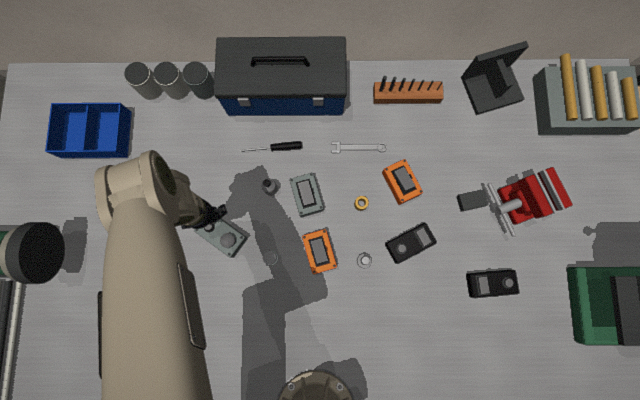

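Run:
```python
from h import *
st=env.get_state();print(st["joint_pos"].round(3),st["qvel"].round(3),st["tau"].round(2),st["orientation"])
```

```text
[ 0.353  0.439 -0.062  1.071  0.019  3.14 ] [ 0.002 -0.015  0.015  0.003  0.001 -0.   ] [ 9.000e-02 -5.227e+01  2.748e+01 -1.000e-02  7.000e-02 -0.000e+00] [-0.00926673  0.98436576  0.17588026 -0.00207621]
```

Joint 6 has hit its 3.14 limit, so the last shift stopped short, at y=0.290. I'll turn the tool by +az to back it off, then correct the position.

Emit:
{"name": "servo_tool", "arguments": {
  "increments": [
    {"claw": 1, "x": 0, "y": 0, "z": 0.4, "ax": 0, "ay": 0, "az": 0.8},
    {"claw": 1, "x": 0, "y": 0, "z": 0, "ax": 0, "ay": 0, "az": 0.8},
    {"claw": 1, "x": 0, "y": 0, "z": 0, "ax": 0, "ay": 0, "az": 0.8},
    {"claw": 1, "x": 0, "y": 0, "z": 0, "ax": 0, "ay": 0, "az": 0.8},
    {"claw": 1, "x": 0, "y": 0, "z": 0, "ax": 0, "ay": 0, "az": 0.8}
  ]
}}

```text
clock: 8.9
tcp_pos: [0.5397, 0.29, 0.1205]
orientation: [-0.008, 0.897, 0.443, -0.003]
wrist_force: [-0.8, 0.5, -0.3]
finger_gap: 0.0001
```

Run:
```python
from h import *
from scipy.spatial.transform import Rotation as R
st=env.get_state();q=st["orientation"];r=R.from_quat([q[1],q[2],q[3],q[0]]).as_matrix();print(st["joint_pos"].round(3),st["tcp_pos"].round(4));print(r.round(3))
```

```text
[ 0.354  0.439 -0.032  1.108  0.016  2.579] [0.5397 0.29   0.1205]
[[ 0.608  0.794 -0.013]
 [ 0.794 -0.608  0.012]
 [ 0.002 -0.018 -1.   ]]
```

Emit:
{"name": "servo_tool", "arguments": {
  "increments": [
    {"claw": 1, "x": -0.2, "y": 0.5, "z": 0, "ax": -0.09, "ay": -0.09, "az": 0},
    {"claw": 1, "x": -0.2, "y": 0.5, "z": 0, "ax": 0, "ay": 0, "az": 0},
    {"claw": 1, "x": 0, "y": 0, "z": -0.6, "ax": 0, "ay": 0, "az": 0},
    {"claw": 1, "x": 0, "y": 0, "z": -0.6, "ax": 0, "ay": 0, "az": 0},
    {"claw": 1, "x": 0, "y": 0, "z": 0, "ax": 0, "ay": 0, "az": 0}
  ]
}}

```text
clock: 9.4
tcp_pos: [0.5275, 0.3151, 0.0878]
orientation: [-0.0, 0.898, 0.441, -0.003]
wrist_force: [-0.7, 0.5, -0.7]
finger_gap: -0.0002
```

Run:
```python
from h import *
s=snap("side","s9");t=snap("top","t9")
m=[cv2.resize(s[110:180,270:340],None,fx=5.5,fy=8,interpolation=cv2.INTER_CUBIC),cv2.resize(t[190:260,180:250],None,fx=5.5,fy=8,interpolation=cv2.INTER_CUBIC)]
c=np.hstack(m);cv2.imwrite("pics/c9.png",c)
st=env.get_state();print(st["clock"],st["tcp_pos"],st["wrist_force"],st["orientation"])
```

```text
9.5 [0.52871608 0.31532393 0.08959845] [-0.02299225  0.06133006  0.38390498] [-1.63870677e-04  8.97642652e-01  4.40721853e-01 -1.37484358e-03]
```

View pics/c9.png

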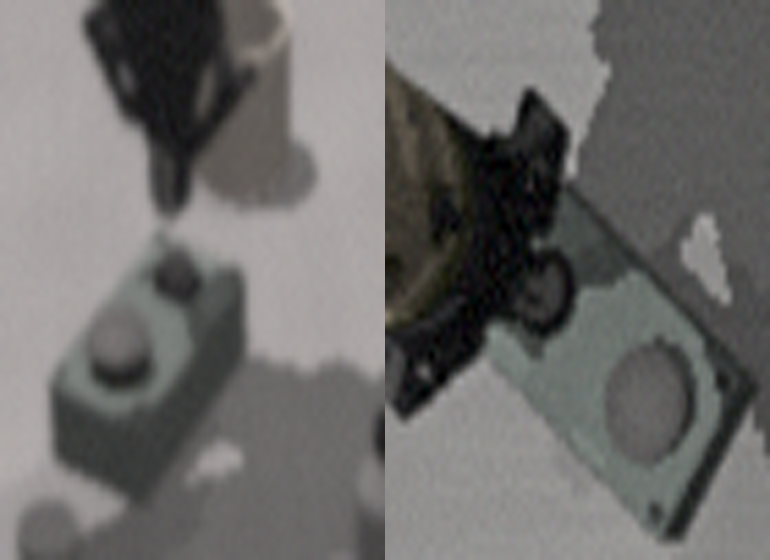

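Run:
```python
from h import *
for p in([.5287,.3153,.064],[.5312,.315,.0634],[.5287,.3153,.0935],[.5287,.3153,.0726]):print(proj("side",p).round(1),proj("top",p).round(1))
s=cv2.imread("pics/side0.png");c=s[135:155,292:314]
cv2.imwrite("pics/c10.png",cv2.resize(c,None,fx=24,fy=24,interpolation=cv2.INTER_NEAREST))
```

```text
[301.1 142.1] [208.  225.8]
[301.8 142.2] [208.2 225. ]
[300.8 135.6] [204.9 224.7]
[301.  140.2] [207.1 225.5]
```

View pics/c10.png

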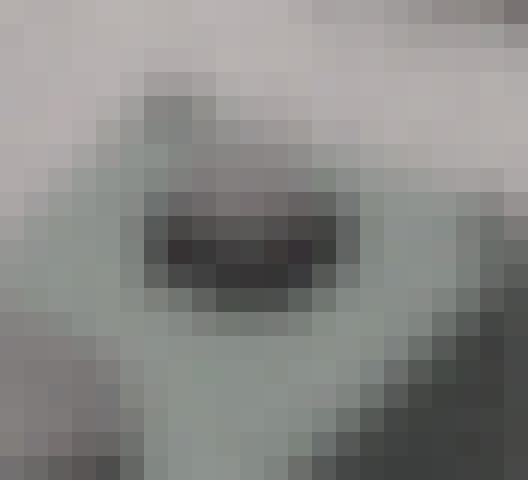

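Emit:
{"name": "servo_tool", "arguments": {
  "increments": [
    {"claw": 1, "x": 0.1, "y": 0, "z": -0.15, "ax": 0, "ay": 0, "az": 0},
    {"claw": 1, "x": 0, "y": 0, "z": -0.15, "ax": 0, "ay": 0, "az": 0},
    {"claw": 1, "x": 0, "y": 0, "z": 0, "ax": 0, "ay": 0, "az": 0}
  ]
}}

```text
clock: 9.8
tcp_pos: [0.5312, 0.3149, 0.0814]
orientation: [-0.0, 0.898, 0.441, -0.001]
wrist_force: [-0.6, -0.3, -0.1]
finger_gap: 0.0003
```

Emit:
{"name": "servo_tool", "arguments": {
  "increments": [
    {"claw": 1, "x": 0, "y": 0, "z": -0.15, "ax": 0, "ay": 0, "az": 0},
    {"claw": 1, "x": 0, "y": 0, "z": -0.15, "ax": 0, "ay": 0, "az": 0}
  ]
}}

```text
clock: 10.0
tcp_pos: [0.5313, 0.3151, 0.0741]
orientation: [-0.0, 0.898, 0.441, -0.001]
wrist_force: [-0.1, 0.3, -0.4]
finger_gap: -0.0001
```

Emit:
{"name": "servo_tool", "arguments": {
  "increments": [
    {"claw": 1, "x": 0, "y": 0, "z": -0.15, "ax": 0, "ay": 0, "az": 0},
    {"claw": 1, "x": 0, "y": 0, "z": -0.15, "ax": 0, "ay": 0, "az": 0}
  ]
}}

```text
clock: 10.2
tcp_pos: [0.5311, 0.3151, 0.0662]
orientation: [-0.0, 0.898, 0.441, -0.001]
wrist_force: [0.3, -0.3, 0.6]
finger_gap: 0.0003
```

Emit:
{"name": "servo_tool", "arguments": {
  "increments": [
    {"claw": 1, "x": 0, "y": 0, "z": -0.08, "ax": 0, "ay": 0, "az": 0},
    {"claw": 1, "x": 0, "y": 0, "z": -0.08, "ax": 0, "ay": 0, "az": 0}
  ]
}}

```text
clock: 10.4
tcp_pos: [0.5311, 0.3151, 0.0623]
orientation: [-0.0, 0.898, 0.441, -0.001]
wrist_force: [-1.4, -0.4, 0.5]
finger_gap: 0.0002
```

Emit:
{"name": "servo_tool", "arguments": {
  "increments": [
    {"claw": 1, "x": 0, "y": 0, "z": -0.08, "ax": 0, "ay": 0, "az": 0},
    {"claw": 1, "x": 0, "y": 0, "z": 0, "ax": 0, "ay": 0, "az": 0}
  ]
}}

```text
clock: 10.6
tcp_pos: [0.531, 0.315, 0.0603]
orientation: [-0.0, 0.898, 0.441, -0.002]
wrist_force: [0.3, 0.2, 0.6]
finger_gap: -0.0002
```

Emit:
{"name": "servo_tool", "arguments": {
  "increments": [
    {"claw": 1, "x": 0, "y": 0, "z": -0.08, "ax": 0, "ay": 0, "az": 0},
    {"claw": 1, "x": 0, "y": 0, "z": 0, "ax": 0, "ay": 0, "az": 0}
  ]
}}

```text
clock: 10.8
tcp_pos: [0.5314, 0.3152, 0.0587]
orientation: [-0.0, 0.898, 0.441, -0.001]
wrist_force: [-0.3, -0.3, 0.7]
finger_gap: 0.0002
```

Emit:
{"name": "servo_tool", "arguments": {
  "increments": [
    {"claw": 1, "x": 0, "y": 0, "z": -0.08, "ax": 0, "ay": 0, "az": 0},
    {"claw": 1, "x": 0, "y": 0, "z": 0, "ax": 0, "ay": 0, "az": 0}
  ]
}}

```text
clock: 11.0
tcp_pos: [0.5315, 0.3152, 0.0568]
orientation: [-0.0, 0.898, 0.441, -0.001]
wrist_force: [0.3, 0.2, 2.1]
finger_gap: 0.0001
```

Emit:
{"name": "servo_tool", "arguments": {
  "increments": [
    {"claw": 1, "x": 0, "y": 0, "z": -0.08, "ax": 0, "ay": 0, "az": 0},
    {"claw": 1, "x": 0, "y": 0, "z": 0, "ax": 0, "ay": 0, "az": 0}
  ]
}}

```text
clock: 11.2
tcp_pos: [0.5315, 0.3152, 0.0548]
orientation: [-0.0, 0.898, 0.441, -0.001]
wrist_force: [-0.4, 0.8, 4.4]
finger_gap: 0.0002
```

Emit:
{"name": "servo_tool", "arguments": {
  "increments": [
    {"claw": 1, "x": 0, "y": 0, "z": -0.08, "ax": 0, "ay": 0, "az": 0},
    {"claw": 1, "x": 0, "y": 0, "z": 0, "ax": 0, "ay": 0, "az": 0}
  ]
}}

```text
clock: 11.4
tcp_pos: [0.5315, 0.3152, 0.0529]
orientation: [-0.0, 0.898, 0.441, -0.001]
wrist_force: [-0.0, -0.0, 6.7]
finger_gap: -0.0
```

Emit:
{"name": "servo_tool", "arguments": {
  "increments": [
    {"claw": 1, "x": 0, "y": 0, "z": -0.08, "ax": 0, "ay": 0, "az": 0},
    {"claw": 1, "x": 0, "y": 0, "z": 0, "ax": 0, "ay": 0, "az": 0}
  ]
}}

```text
clock: 11.6
tcp_pos: [0.5315, 0.3152, 0.0527]
orientation: [0.0, 0.898, 0.441, -0.001]
wrist_force: [-4.2, -1.7, 15.1]
finger_gap: -0.0002
```

Reset bottomed at TCP z 0.0527 with 15 N, after about 6 mm of travel. Now I'll lift to let it up and go to the pendant key.

Emit:
{"name": "servo_tool", "arguments": {
  "increments": [
    {"claw": 1, "x": 0, "y": 0, "z": 0.5, "ax": 0, "ay": 0, "az": 0},
    {"claw": 1, "x": 0, "y": 0, "z": 1, "ax": 0, "ay": 0, "az": 0},
    {"claw": 1, "x": 0, "y": 0, "z": 1, "ax": 0, "ay": 0, "az": 0},
    {"claw": 1, "x": 0, "y": 0, "z": 1, "ax": 0, "ay": 0, "az": 0},
    {"claw": 1, "x": 0, "y": 0, "z": 0.8, "ax": 0, "ay": 0, "az": 0}
  ]
}}

```text
clock: 12.1
tcp_pos: [0.5311, 0.315, 0.1592]
orientation: [-0.0, 0.898, 0.441, -0.001]
wrist_force: [0.3, 0.2, -0.0]
finger_gap: -0.0
```

Emit:
{"name": "servo_tool", "arguments": {
  "increments": [
    {"claw": 1, "x": -0.05, "y": -1, "z": 0, "ax": 0, "ay": 0, "az": 0},
    {"claw": 1, "x": -0.05, "y": -1, "z": 0, "ax": 0, "ay": 0, "az": 0},
    {"claw": 1, "x": -0.05, "y": -1, "z": 0, "ax": 0, "ay": 0, "az": 0},
    {"claw": 1, "x": -0.05, "y": -1, "z": 0, "ax": 0, "ay": 0, "az": 0},
    {"claw": 1, "x": -0.05, "y": -1, "z": 0, "ax": 0, "ay": 0, "az": 0}
  ]
}}

```text
clock: 12.6
tcp_pos: [0.5243, 0.1891, 0.1577]
orientation: [-0.0, 0.898, 0.441, -0.002]
wrist_force: [0.1, 0.0, 1.0]
finger_gap: -0.0001
```

Emit:
{"name": "servo_tool", "arguments": {
  "increments": [
    {"claw": 1, "x": -0.05, "y": -1, "z": 0, "ax": 0, "ay": 0, "az": 0},
    {"claw": 1, "x": -0.05, "y": -1, "z": 0, "ax": 0, "ay": 0, "az": 0},
    {"claw": 1, "x": -0.05, "y": -1, "z": 0, "ax": 0, "ay": 0, "az": 0},
    {"claw": 1, "x": -0.05, "y": -1, "z": 0, "ax": 0, "ay": 0, "az": 0},
    {"claw": 1, "x": -0.05, "y": -1, "z": 0, "ax": 0, "ay": 0, "az": 0}
  ]
}}

```text
clock: 13.1
tcp_pos: [0.5181, 0.0641, 0.1577]
orientation: [-0.0, 0.898, 0.441, -0.002]
wrist_force: [0.6, -0.4, 0.1]
finger_gap: -0.0002
```

Emit:
{"name": "servo_tool", "arguments": {
  "increments": [
    {"claw": 1, "x": -0.05, "y": -1, "z": 0, "ax": 0, "ay": 0, "az": 0},
    {"claw": 1, "x": -0.05, "y": -1, "z": 0, "ax": 0, "ay": 0, "az": 0},
    {"claw": 1, "x": -0.05, "y": -1, "z": 0, "ax": 0, "ay": 0, "az": 0},
    {"claw": 1, "x": -0.05, "y": -1, "z": 0, "ax": 0, "ay": 0, "az": 0},
    {"claw": 1, "x": -0.05, "y": -1, "z": 0, "ax": 0, "ay": 0, "az": 0}
  ]
}}

```text
clock: 13.6
tcp_pos: [0.5118, -0.0608, 0.1578]
orientation: [-0.0, 0.898, 0.441, -0.002]
wrist_force: [0.7, 0.5, 0.2]
finger_gap: -0.0
```

Emit:
{"name": "servo_tool", "arguments": {
  "increments": [
    {"claw": 1, "x": -0.05, "y": -1, "z": 0, "ax": 0, "ay": 0, "az": 0},
    {"claw": 1, "x": -0.05, "y": -1, "z": 0, "ax": 0, "ay": 0, "az": 0},
    {"claw": 1, "x": -0.05, "y": -1, "z": 0, "ax": 0, "ay": 0, "az": 0},
    {"claw": 1, "x": -0.05, "y": -1, "z": 0, "ax": 0, "ay": 0, "az": 0},
    {"claw": 1, "x": -0.05, "y": -1, "z": 0, "ax": 0, "ay": 0, "az": 0}
  ]
}}

```text
clock: 14.1
tcp_pos: [0.5056, -0.1857, 0.1577]
orientation: [-0.001, 0.898, 0.441, -0.002]
wrist_force: [0.3, 0.1, 0.8]
finger_gap: -0.0005
```

Emit:
{"name": "servo_tool", "arguments": {
  "increments": [
    {"claw": 1, "x": -0.06, "y": -1, "z": 0, "ax": 0, "ay": 0, "az": 0},
    {"claw": 1, "x": -0.06, "y": -1, "z": 0, "ax": 0, "ay": 0, "az": 0},
    {"claw": 1, "x": -0.06, "y": -1, "z": 0, "ax": 0, "ay": 0, "az": 0},
    {"claw": 1, "x": -0.06, "y": -1, "z": 0, "ax": 0, "ay": 0, "az": 0},
    {"claw": 1, "x": -0.06, "y": -1, "z": 0, "ax": 0, "ay": 0, "az": 0}
  ]
}}

```text
clock: 14.6
tcp_pos: [0.4981, -0.3106, 0.1576]
orientation: [-0.001, 0.898, 0.441, -0.002]
wrist_force: [0.2, -0.0, -0.6]
finger_gap: -0.0002
```

Emit:
{"name": "servo_tool", "arguments": {
  "increments": [
    {"claw": 1, "x": 0, "y": -0.55, "z": 0, "ax": 0, "ay": 0, "az": 0},
    {"claw": 1, "x": 0, "y": 0, "z": -1, "ax": 0, "ay": 0, "az": 0},
    {"claw": 1, "x": 0, "y": 0, "z": -1, "ax": 0, "ay": 0, "az": 0},
    {"claw": 1, "x": 0, "y": 0, "z": -0.7, "ax": 0, "ay": 0, "az": 0},
    {"claw": 1, "x": 0, "y": 0, "z": 0, "ax": 0, "ay": 0, "az": 0}
  ]
}}

```text
clock: 15.1
tcp_pos: [0.4968, -0.3217, 0.0875]
orientation: [-0.003, 0.898, 0.441, -0.003]
wrist_force: [-0.5, 0.9, 0.4]
finger_gap: -0.0
```

Run:
```python
from h import *
s=snap("side","s11");t=snap("top","t11")
m=[cv2.resize(s[235:315,260:340],None,fx=4.9,fy=7,interpolation=cv2.INTER_CUBIC),cv2.resize(t[200:280,370:450],None,fx=4.9,fy=7,interpolation=cv2.INTER_CUBIC)]
c=np.hstack(m);cv2.imwrite("pics/c11.png",c)
c=np.hstack([cv2.resize(s[130:230,270:370],None,fx=3.9,fy=5),cv2.resize(t[165:265,190:340],None,fx=2.6,fy=5)]);cv2.imwrite("pics/c12.png",c)
st=env.get_state();p=st["tcp_pos"];print(st["clock"],p,st["wrist_force"],proj("side",p+[0,0,.006]),proj("side",[.4975,-.3245,.048]))
```

```text
15.2 [ 0.49853717 -0.32311792  0.09057705] [0.30542733 0.05227497 0.27160127] [303.79677729 277.13716814] [304.0266114  288.40672839]
```

View pics/c11.png

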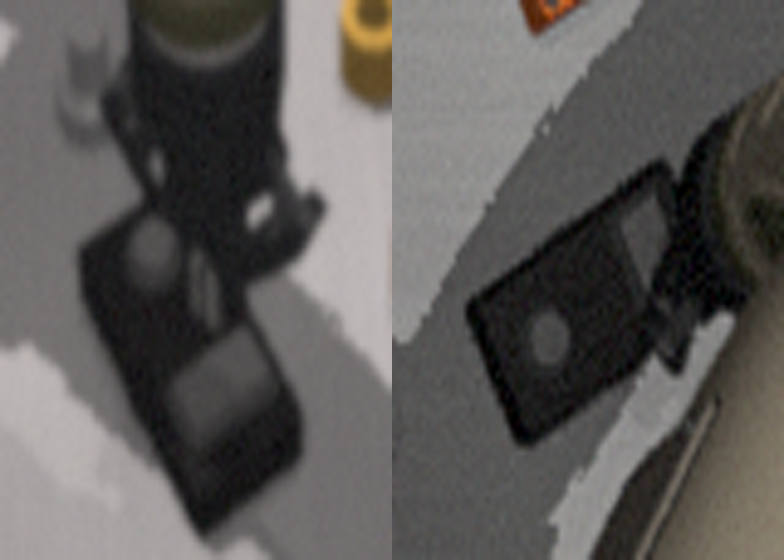

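View pics/c12.png

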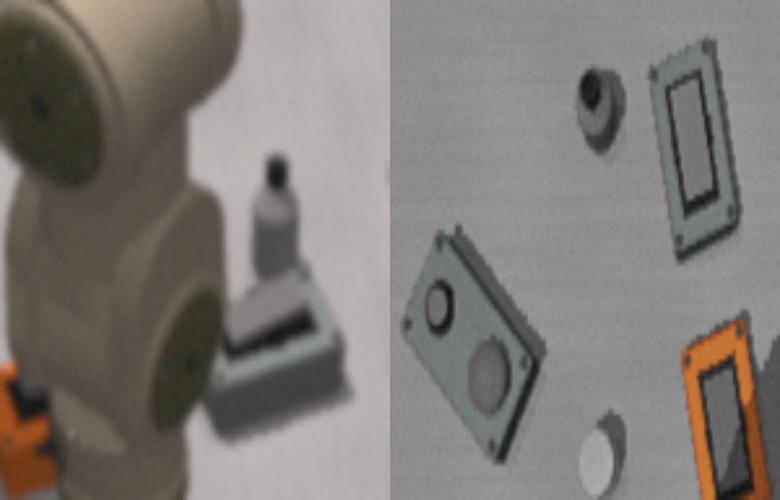

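The rocker is still on and the starter buttons are up (c12). The fingertip is above the bar key, but z stopped at 0.0906, short of the command, so I'll check the joints.

Run:
```python
from h import *
st=env.get_state();print(st["joint_pos"].round(3),st["tcp_pos"].round(4),st["orientation"].round(4))
t=cv2.imread("pics/t11.png",0)
```

```text
[-0.709  0.423 -0.134  1.016 -0.002  1.519] [ 0.4985 -0.3231  0.0906] [-6.000e-04  8.976e-01  4.409e-01 -1.600e-03]
```

Emit:
{"name": "servo_tool", "arguments": {
  "increments": [
    {"claw": 1, "x": 0, "y": 0, "z": -0.3, "ax": 0, "ay": 0, "az": 0},
    {"claw": 1, "x": 0, "y": 0, "z": 0, "ax": 0, "ay": 0, "az": 0}
  ]
}}

```text
clock: 15.4
tcp_pos: [0.4989, -0.3237, 0.0833]
orientation: [0.0, 0.898, 0.441, -0.001]
wrist_force: [-0.3, -0.0, -0.5]
finger_gap: 0.0002
```

Emit:
{"name": "servo_tool", "arguments": {
  "increments": [
    {"claw": 1, "x": 0, "y": 0, "z": -0.4, "ax": 0, "ay": 0, "az": 0},
    {"claw": 1, "x": 0, "y": 0, "z": -0.4, "ax": 0, "ay": 0, "az": 0},
    {"claw": 1, "x": 0, "y": 0, "z": 0, "ax": 0, "ay": 0, "az": 0}
  ]
}}

```text
clock: 15.7
tcp_pos: [0.4976, -0.3228, 0.0612]
orientation: [-0.001, 0.898, 0.441, -0.002]
wrist_force: [0.5, 0.1, -0.3]
finger_gap: -0.0002
```

Run:
```python
from h import *
s=snap("side","s13")
m=cv2.resize(s[255:315,270:340],None,fx=8,fy=8,interpolation=cv2.INTER_CUBIC);m=cv2.convertScaleAbs(m,alpha=1.8)
cv2.imwrite("pics/c13.png",m)
st=env.get_state();p=st["tcp_pos"];print(p,st["wrist_force"],((proj("side",p+[0,0,.006])-[270,255])*8).round(),((proj("side",[p[0],p[1],.048])-[270,255])*8).round())
```

```text
[ 0.4978995  -0.32298498  0.06190963] [ 0.16873125 -0.18699536  0.99457008] [271. 229.] [273. 263.]
```

View pics/c13.png

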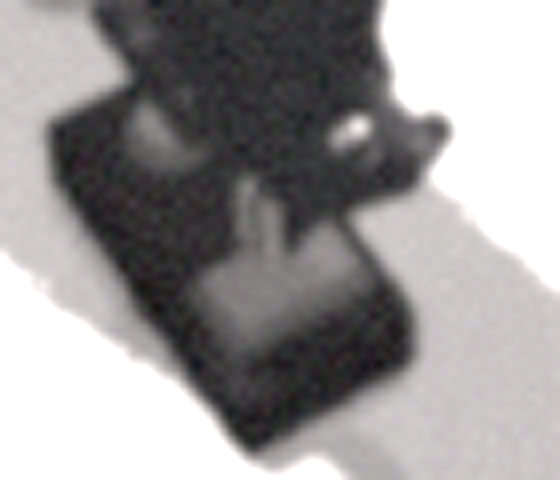

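The tip, at crop (265,250), is over the bar key, whose top is centred near (280,270). I'll nudge by about 1.5 mm and press in small steps.

Emit:
{"name": "servo_tool", "arguments": {
  "increments": [
    {"claw": 1, "x": 0.05, "y": -0.07, "z": -0.25, "ax": 0, "ay": 0, "az": 0},
    {"claw": 1, "x": 0, "y": 0, "z": -0.25, "ax": 0, "ay": 0, "az": 0},
    {"claw": 1, "x": 0, "y": 0, "z": 0, "ax": 0, "ay": 0, "az": 0}
  ]
}}

```text
clock: 16.05
tcp_pos: [0.4994, -0.325, 0.0495]
orientation: [-0.001, 0.898, 0.441, -0.002]
wrist_force: [-0.1, 0.1, 0.1]
finger_gap: 0.0002
```

Emit:
{"name": "servo_tool", "arguments": {
  "increments": [
    {"claw": 1, "x": 0, "y": 0, "z": -0.1, "ax": 0, "ay": 0, "az": 0},
    {"claw": 1, "x": 0, "y": 0, "z": -0.1, "ax": 0, "ay": 0, "az": 0},
    {"claw": 1, "x": 0, "y": 0, "z": 0, "ax": 0, "ay": 0, "az": 0}
  ]
}}

```text
clock: 16.35
tcp_pos: [0.4998, -0.3253, 0.0453]
orientation: [-0.0, 0.898, 0.441, -0.001]
wrist_force: [-0.2, 0.2, -0.3]
finger_gap: 0.0001
```

Emit:
{"name": "servo_tool", "arguments": {
  "increments": [
    {"claw": 1, "x": 0, "y": 0, "z": -0.08, "ax": 0, "ay": 0, "az": 0},
    {"claw": 1, "x": 0, "y": 0, "z": 0, "ax": 0, "ay": 0, "az": 0}
  ]
}}

```text
clock: 16.55
tcp_pos: [0.4999, -0.3254, 0.0435]
orientation: [-0.0, 0.898, 0.441, -0.001]
wrist_force: [-0.3, -0.2, -1.2]
finger_gap: -0.0002
```

Emit:
{"name": "servo_tool", "arguments": {
  "increments": [
    {"claw": 1, "x": 0, "y": 0, "z": -0.08, "ax": 0, "ay": 0, "az": 0},
    {"claw": 1, "x": 0, "y": 0, "z": 0, "ax": 0, "ay": 0, "az": 0}
  ]
}}

```text
clock: 16.75
tcp_pos: [0.5001, -0.3255, 0.0417]
orientation: [0.0, 0.898, 0.441, -0.001]
wrist_force: [0.7, 0.2, 2.5]
finger_gap: -0.0
```

Contact at about z 0.042, as expected. The bottom should come near 0.036.

Emit:
{"name": "servo_tool", "arguments": {
  "increments": [
    {"claw": 1, "x": 0, "y": 0, "z": -0.08, "ax": 0, "ay": 0, "az": 0},
    {"claw": 1, "x": 0, "y": 0, "z": 0, "ax": 0, "ay": 0, "az": 0}
  ]
}}

```text
clock: 16.95
tcp_pos: [0.5001, -0.3256, 0.0398]
orientation: [0.0, 0.898, 0.441, -0.001]
wrist_force: [-0.1, 0.7, 2.8]
finger_gap: 0.0
```

Emit:
{"name": "servo_tool", "arguments": {
  "increments": [
    {"claw": 1, "x": 0, "y": 0, "z": -0.08, "ax": 0, "ay": 0, "az": 0},
    {"claw": 1, "x": 0, "y": 0, "z": 0, "ax": 0, "ay": 0, "az": 0}
  ]
}}

```text
clock: 17.15
tcp_pos: [0.5001, -0.3255, 0.0377]
orientation: [0.0, 0.898, 0.441, -0.001]
wrist_force: [0.1, 0.3, 4.2]
finger_gap: -0.0001
```

Emit:
{"name": "servo_tool", "arguments": {
  "increments": [
    {"claw": 1, "x": 0, "y": 0, "z": -0.06, "ax": 0, "ay": 0, "az": 0},
    {"claw": 1, "x": 0, "y": 0, "z": 0, "ax": 0, "ay": 0, "az": 0}
  ]
}}

```text
clock: 17.35
tcp_pos: [0.5001, -0.3256, 0.0368]
orientation: [0.0, 0.898, 0.441, -0.001]
wrist_force: [-1.6, 1.3, 8.0]
finger_gap: 0.0002
```

Emit:
{"name": "servo_tool", "arguments": {
  "increments": [
    {"claw": 1, "x": 0, "y": 0, "z": -0.05, "ax": 0, "ay": 0, "az": 0},
    {"claw": 1, "x": 0, "y": 0, "z": 0, "ax": 0, "ay": 0, "az": 0},
    {"claw": 1, "x": 0, "y": 0, "z": 0, "ax": 0, "ay": 0, "az": 0}
  ]
}}

```text
clock: 17.65
tcp_pos: [0.5002, -0.3256, 0.0367]
orientation: [0.001, 0.898, 0.441, -0.001]
wrist_force: [-3.2, 2.3, 14.6]
finger_gap: 0.0002
```

Run:
```python
from h import *
s=snap("side","s14");t=snap("top","t14")
m=np.hstack([cv2.resize(cv2.imread(f"pics/{n}.png")[y:y+60,x:x+70],None,fx=f,fy=6,interpolation=cv2.INTER_CUBIC) for n,x,y,f in(("side0",270,255,2.8),("s14",270,255,2.8),("top0",380,215,2.8),("t14",380,215,2.8))])
cv2.imwrite("pics/c14.png",cv2.convertScaleAbs(m,alpha=1.7))
c=np.hstack([cv2.resize(s[130:230,270:370],None,fx=3.9,fy=5),cv2.resize(t[165:265,190:340],None,fx=2.6,fy=5)]);cv2.imwrite("pics/c15.png",c)
st=env.get_state();print(st["clock"],st["tcp_pos"],st["wrist_force"])
```

```text
17.75 [ 0.50019454 -0.32564117  0.03669253] [-3.36462551  1.70818982 15.0689969 ]
```

View pics/c14.png

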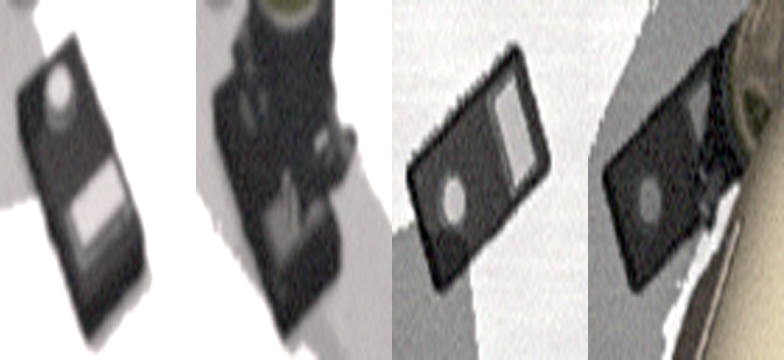

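View pics/c15.png

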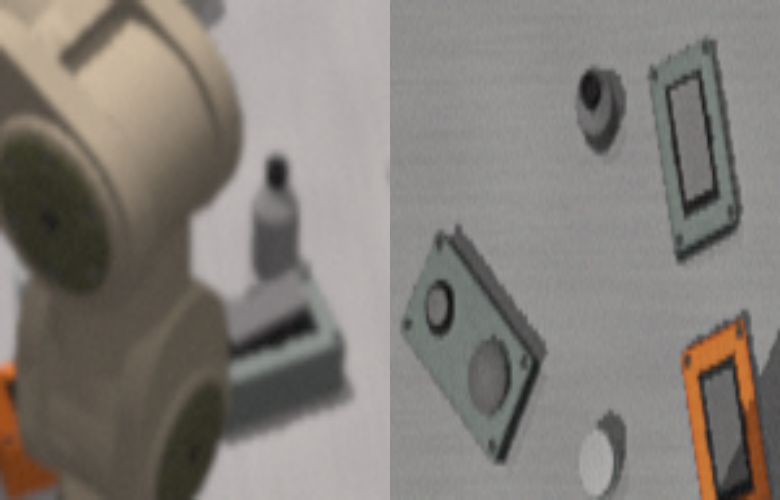

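The pendant outline has not moved in either view and the key is held at the bottom with 15 N. The rocker is on, and reset and stop are up. Handing in.

Run:
```python
from h import *
print(env.hand_in());st=env.get_state();print(st["clock"],st["tcp_pos"],st["wrist_force"])
```

```text
the job is handed in; nothing more can be done
None
the job is handed in; nothing more can be done
```

I pressed the mains rocker over to on, pressed the reset button to its stop and let it up, and handed the job in while still holding the pendant's bar key down. Hand-in gave no verdict, and I couldn't read the state afterwards.

**Last checks, just before hand-in (17.75 s on the clock):**
- **Rocker:** it met its stop at 11–16 N and stayed on in the pictures after I let go. I judged the angle from the pictures, without measuring it.
- **Reset button:** it bottomed at about 15 N after about 6 mm of travel, and it shows up in the later pictures. The stop button was not touched.
- **Inching key:** first contact was at about 42 mm tool height and it bottomed at 36.7 mm. It was held with a steady 15 N.
- **Pendant:** its outline had not moved in either view. The lamp key was not touched.
- **Bystanders:** those I checked in the pictures, such as the oil can next to the mains box, had not moved. I did not check every one.

**What disagreed or went wrong:**
- **Fingertip length:** all three contacts put the shut fingertips about 6 mm behind the reported tool point, not 17 mm ahead as stated. I went by contact force instead.
- **Joint limit:** on the way to reset, the last joint hit its limit and the move stopped short. I turned the tool about 32 degrees and carried on.
- **Lost shift:** two fast rows of the descent to the pendant were cut short, and I made up the distance.

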